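Nest the cups on the warmer and switch it on

TASK

Stack the two loose white cups into the white cup on the cup warmer, one nested in the other, each set down gently, not dropped, so that it sits straight and fully home, with the stack staying on the warmer's plate. Then switch the warmer on by pulling its knob straight up as far as it comes, and let go. Tip no cup over and leave the honey jar where it is.

Things in the scene. Friction and masses are not known exactly. Their poses are not given: they have to be found in the camera images.
- cup_base: white handleless cup, open on top, 88 high, 150 g, wall 3: body tapers from outer diameter 34 at the foot to 49 at height 50, then a flat square shoulder at height 50 and above it a straight upper band of outer diameter 60 up to the rim (mouth 54 inside). Starts upright on the warmer's plate; bottom of the stack. Origin: centre of the foot's underside; z up along its axis.
- cup_1: loose white cup, same shape and origin as cup_base (weight 120 to 195 g), upright on the worktop. Its body goes into another cup's mouth, about 2 mm clearance all round, until its shoulder sits on that rim: fully home, its foot is 38 above the lower cup's foot and its 60 mm band stands clear above the lower rim. Either loose cup may go first.
- cup_2: loose white cup, the same as cup_1 in every way, upright elsewhere on the worktop.
- warmer: cup warmer fixed to the worktop: flat black housing 120 (its x) by 230 (its y) by 30 high, steel plate at one end (+y of its frame), aluminium knob at the other (-y). Origin: centre of its underside; z up.
- plate (a point): centre of the top of the warmer's round steel plate, 92 in diameter, 34 above the worktop.
- knob_top (a point): centre of the top face of the warmer's knob (moves with it): a round aluminium knob, diameter 28 at the top tapering to 22 at its underside, its head 30 tall; pushed in, its top is 69 and its underside 39 above the worktop, and the housing round it is 30 high. It stands 135 from the plate's centre.
- knob (a joint): travel of the knob in m, straight up: 0 pushed in (off, the start), 0.014 pulled out (on). It is stiff (4 to 5 N to move it), has a stop at each end and stays where it is left. It does not turn.
- honey_jar: honey jar, 58 by 62 by 99, standing at one of the places where the loose cups stand; a bystander. Origin: centre of its underside.
Mind the look-alikes: they are no part of the job. What is shaped like the cup_1 but orange is not meant.

How it is judged (in metres and radians):
On the way:
1. all three cups are nested in one stack on the plate, with the knob still pushed in (((z of cup_1 in the frame of cup_base between 0.035 and 0.041 m and horizontal distance between cup_1 and cup_base below 0.004 m and angle between each of cup_1, cup_2's own z axis and vertical below 0.09 rad and z of cup_2 in the frame of cup_1 between 0.035 and 0.041 m and horizontal distance between cup_2 and cup_1 below 0.004 m) or (z of cup_2 in the frame of cup_base between 0.035 and 0.041 m and horizontal distance between cup_2 and cup_base below 0.004 m and angle between each of cup_2, cup_1's own z axis and vertical below 0.09 rad and z of cup_1 in the frame of cup_2 between 0.035 and 0.041 m and horizontal distance between cup_1 and cup_2 below 0.004 m)) and horizontal distance between cup_base and plate below 0.035 m and angle between cup_base's own z axis and vertical below 0.09 rad and value of joint knob below 0.004 m), for 0.2 s.
At the end, for the whole second after the job is handed in: Three cups in one stack at rest, either loose cup on top: each upper foot 35 to 41 mm above the foot below, axes within 4 mm, all within 0.09 rad of upright; cup_base within 35 mm of the plate's centre; knob out by more than 11 mm (((z of cup_1 in the frame of cup_base between 0.035 and 0.041 m and horizontal distance between cup_1 and cup_base below 0.004 m and angle between each of cup_1, cup_2's own z axis and vertical below 0.09 rad and z of cup_2 in the frame of cup_1 between 0.035 and 0.041 m and horizontal distance between cup_2 and cup_1 below 0.004 m) or (z of cup_2 in the frame of cup_base between 0.035 and 0.041 m and horizontal distance between cup_2 and cup_base below 0.004 m and angle between each of cup_2, cup_1's own z axis and vertical below 0.09 rad and z of cup_1 in the frame of cup_2 between 0.035 and 0.041 m and horizontal distance between cup_1 and cup_2 below 0.004 m)) and horizontal distance between cup_base and plate below 0.035 m and angle between cup_base's own z axis and vertical below 0.09 rad and value of joint knob above 0.011 m and linear speed of each of cup_base, cup_1, cup_2 below 0.02 m/s); the robot touches nothing.
It fails at once if the honey jar is moved by more than 3 cm (distance of honey_jar from where it was at the start of the episode above 0.03 m).
It fails at once if a cup is tipped over (more than 0.8 rad) (angle between any of cup_base, cup_1, cup_2's own z axis and vertical above 0.8 rad).
It fails at once if a cup is dropped (falls freely for more than about 1 cm: over 0.45 m/s with no finger on it) ((linear speed of cup_1 above 0.45 m/s and contact force between the fingers and cup_1 below 0.1 N) or (linear speed of cup_2 above 0.45 m/s and contact force between the fingers and cup_2 below 0.1 N)).
It fails at once if cups are rammed together (more than 40 N between two cups) (contact force between any of cup_1, cup_2 and cup_base above 40 N or contact force between cup_1 and cup_2 above 40 N).
It also fails if it takes over 64 s, if anything falls off the work surface, if the arm or the gripper's body presses on something with over 40 N, if the wrist force passes 120 N, or if a joint passes its speed limit or range.

ROBOT

A 6-joint arm with a two-finger parallel gripper is mounted at the origin on the work surface; the furniture and walls round the work are solid. World frame = base frame: x ahead of the robot, y to its left, z up, the work surface at z = 0. Lengths are in m, angles in degrees, forces in N, time in s.
With the tool pointing down it reaches from about 0.375 to 0.9 m from the base axis. Payload 3.1 kg.
Tool frame: the origin (TCP) lies where the fingers leave the gripper's body, on its centre line; the fingertips stand 70 mm ahead of it and the grasp point (between the pads) lies 51 mm ahead of it; y points along the fingers, z is the direction in which the jaws open and shut, and the axes are right-handed (so a half turn about y gives the same grasp; the last joint's range is limited). The gripper opens to 87 mm and grips with 3 to 60 N. Pads are 19 mm wide; open, the fingers measure 117 mm over their backs; the gripper's body (75 mm by 190 mm) begins 51 mm behind the grasp point.
Start: joints at [-74.341, 30.224, 82.088, -0, 67.689, -10.227], TCP at [0.273, -0.562, 0.292] pointing down, gripper open.
Joint ranges: [-176.69, 176.69], [-43.24, 126.21], [12.49, 139.97], [-82, 262], [0, 151.66], [-163.58, 163.58]. Speed limits (degrees/s): [159.86, 159.86, 180, 180, 180, 180].

INTERFACE

Orientations are given as a 3x3 rotation matrix whose columns are the frame's x, y, z axes.
In Python, from rig import bot gives the robot as it stands.
- The arm moves only by the shell command python3 -m pendant 'ROWS'. ROWS is JSON, a list of rows, each a list of 3 entries, a list of its own where there are three numbers: the shift along the tool's x, y, z in cm, then the turn, a rotation vector about the tool's x, y, z in rad, then the closure, from 0 (fully open) to 1 (shut). In form: [[[dx, dy, dz], [ax, ay, az], jaw], ...]. A call has 1 to 20 rows; each row shifts and turns the commanded pose from where the row before left it, along the tool's axes as they then stand; what a row does not reach is not made up. A row lasts 1/12 s, in which the tool goes at most 41.7 mm and 7.16 degrees, less where a joint would pass 70% of its speed; a pose out of reach is approached as far as the arm can. A call with a gripper value outside its range is refused whole. The fingers move at their own pace and stop on an object; the grip force is fixed at half the most. Time passes only in rows, so rows that do not move let the fingers close. It gives the time, the measured TCP pose, the force and the opening at its end, in the units of the state.
- bot.read_state(): the state, without advancing time (a new reading comes with each control period).
- bot.capture(name): name is "scene" or "top"; returns a dict with "img" (384x512x3 uint8, red, green, blue), "fx", "fy", "cx", "cy" (pixels), "R" (3x3) and "t" (3): a world point X has camera coordinates R X + t. Camera axes: x right, y down, z forward; pixel columns grow to the right and rows downward; lengths in m; the calibration is good to about 2 mm. A picture is of the moment at which its call begins. There is no depth.
- bot.hand_in(): hands the job in, once; it reports no verdict.
The state is a dict: "time_s": time; "joint_positions": joint angles; "qvel": joint speeds; "tau": joint torques, N m; "position": TCP position; "tcp_rot": TCP orientation; "force": force on the tool from outside, world axes, zero at the start; "moment": the same for the moment, N m; "opening": opening from 0.0 (shut) to 1.0 (fully open).
Only numpy, scipy, OpenCV 4.12 (cv2) and the standard library are available. Lean on these libraries where they do the work, as an engineer would, in place of code of your own. Each camera call takes 0.05 s, during which the arm holds its last target.

## Working session

There is one attempt and no reset: what is moved stays moved. The work goes in short steps, Python scripts to look and compute and a shell command to move; the robot and the scene stay as the last step left them, time stands still between calls to the robot, and variables do not carry over. Pictures are saved under pics/ and viewed, and the job is handed in when it is done.

```bash
ls; mkdir -p pics; python3 - <<'E'
from rig import bot
import cv2,numpy as np
for n in("scene","top"):
    c=bot.capture(n); cv2.imwrite(f"pics/{n}0.png",c["img"][:,:,::-1])
    print(n,c["fx"],c["fy"],c["cx"],c["cy"],np.round(c["R"],4).tolist(),np.round(c["t"],4).tolist())
s=bot.read_state();print(s)
E
```

```text
pics
scene 462.67381853285434 462.67381853285434 254.88020938614054 186.05322651810934 [[0.9652, -0.2613, 0.0027], [-0.109, -0.4117, -0.9048], [0.2375, 0.873, -0.4259]] [-0.467, 0.0887, 1.166]
top 495.2606488881962 495.2606488881962 262.88645660290877 197.1663672755354 [[0.0264, -0.9997, 0.0012], [-0.9828, -0.0262, -0.1827], [0.1827, 0.0037, -0.9832]] [-0.0434, 0.4898, 1.0467]
{'time_s': 0.1, 'joint_positions': array([-7.43397867e+01,  3.02714923e+01,  8.21467999e+01, -9.16824938e-04,
        6.76887364e+01, -1.02272739e+01]), 'qvel': array([-0.10987289, -0.05444167, -0.13239012, -0.01564788, -0.07753882,
       -0.09388431]), 'tau': array([-7.44482604e-04, -4.40985417e+01, -1.77150661e+01,  6.35158480e-02,
        5.33962576e-02, -5.70162115e-05]), 'position': array([ 0.27276354, -0.56177837,  0.29140485]), 'tcp_rot': array([[-8.99650574e-01, -5.18486850e-04,  4.36610324e-01],
       [-4.36610517e-01,  1.79466266e-03, -8.99648840e-01],
       [-3.17112152e-04, -9.99998255e-01, -1.84094610e-03]]), 'force': array([0.01064678, 0.91156245, 0.17286955]), 'moment': array([ 0.01871405, -0.06288485, -0.02455178]), 'opening': 1.0000502553165003}
```

View pics/scene0.png

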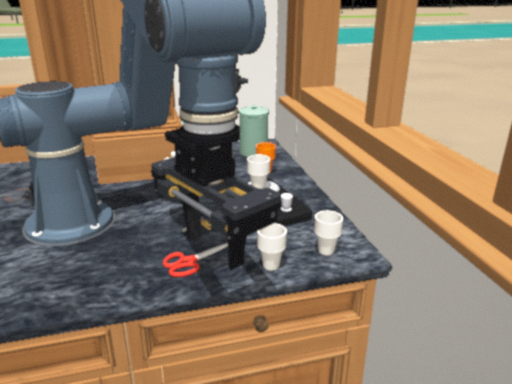

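View pics/top0.png

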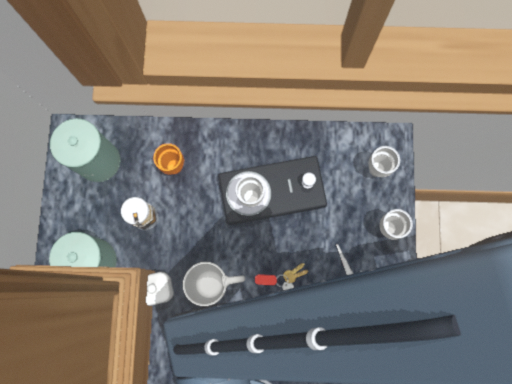

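Candidates: in the top view, loose white cups are at (396,225) and (384,162), the base cup on the warmer at (249,190). Look-alikes are the orange cup (169,158), white lidded items (138,212) and (158,288), and a grey pan (205,285). I choose the two white open cups on the right. Close crop next.

```bash
python3 - <<'E'
import cv2,numpy as np
a=cv2.imread("pics/top0.png");b=cv2.imread("pics/scene0.png")
c1=cv2.resize(a[135:250,210:420],None,fx=3.8,fy=3.8,interpolation=cv2.INTER_CUBIC)
cv2.imwrite("pics/crop1.png",c1[:600,:800])
c2=cv2.resize(b[130:280,160:360],None,fx=4,fy=4,interpolation=cv2.INTER_CUBIC)
cv2.imwrite("pics/crop2.png",c2)
E
```

```text
(no output)
```

View pics/crop1.png

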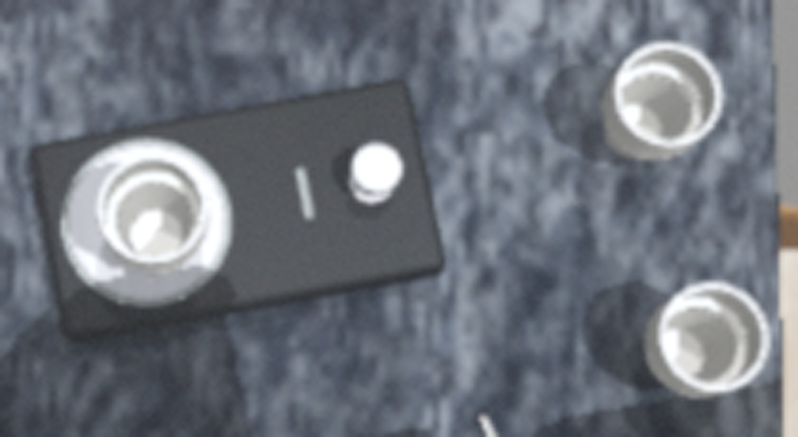

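View pics/crop2.png

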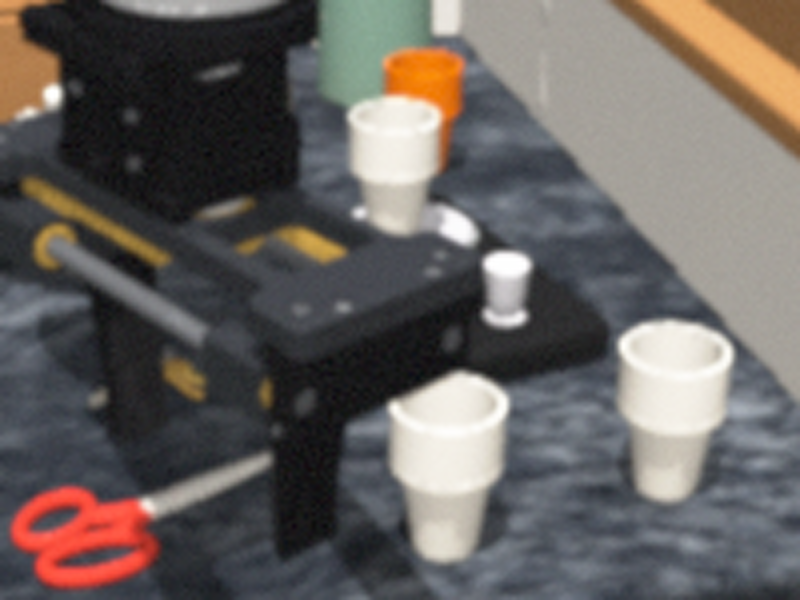

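```bash
cat > h.py <<'E'
from rig import bot
import cv2,numpy as np
def ray(c,u,v,z):
    R=np.array(c["R"]);t=np.array(c["t"]);o=-R.T@t
    d=R.T@np.array([(u-c["cx"])/c["fx"],(v-c["cy"])/c["fy"],1]);return o+d*(z-o[2])/d[2]
def proj(c,X):
    p=np.array(c["R"])@np.array(X)+np.array(c["t"]);return np.array([c["fx"]*p[0]/p[2]+c["cx"],c["fy"]*p[1]/p[2]+c["cy"],p[2]])
def circ(c,u,v,z,r,half=26,S=8,par=14,tol=1.5):
    # find circle near (u,v) px of real radius r at height z
    d=proj(c,ray(c,u,v,z))[2];rp=c["fx"]*r/d
    x0,y0=int(u-half),int(v-half)
    g=cv2.cvtColor(np.ascontiguousarray(c["img"][y0:y0+2*half,x0:x0+2*half]),cv2.COLOR_RGB2GRAY)
    g=cv2.resize(g,None,fx=S,fy=S,interpolation=cv2.INTER_CUBIC);g=cv2.GaussianBlur(g,(0,0),3)
    h=cv2.HoughCircles(g,cv2.HOUGH_GRADIENT,1,4,param1=60,param2=par,minRadius=int(S*rp-S*tol/2),maxRadius=int(S*rp+S*tol/2))
    out=[]
    if h is not None:
        for a,b,q in h[0][:4]:
            uu=(a+.5)/S-.5+x0;vv=(b+.5)/S-.5+y0
            out.append((np.round([uu,vv,q/S,rp],2).tolist(),np.round(ray(c,uu,vv,z),4).tolist()))
    return out
E
python3 - <<'E'
from h import *
c=bot.capture("top")
for n,u,v,z,r in(("A",386,160,.088,.03),("B",397.5,223,.088,.03),("base",249,190,.122,.03),("knob",309,179,.069,.014),("plate",248.5,194,.034,.046)):
    print(n)
    for rr in ((r,.027) if r==.03 else (r,)):
        for o in circ(c,u,v,z,rr):print(rr,o)
# base foot/plate/house corners
for p in ((219,174.5),(317,157),(326,206),(228.5,223)):
    print(ray(c,*p,.03))
E
```

```text
A
0.03 ([385.25, 159.88, 14.55, 13.97], [0.5712, -0.2911, 0.088])
0.03 ([385.0, 159.0, 13.86, 13.97], [0.5731, -0.2906, 0.088])
0.03 ([384.5, 159.0, 13.43, 13.97], [0.5731, -0.2895, 0.088])
0.03 ([386.12, 159.75, 13.73, 13.97], [0.5715, -0.2929, 0.088])
0.027 ([384.88, 160.25, 12.61, 12.57], [0.5703, -0.2902, 0.088])
0.027 ([386.75, 160.0, 13.04, 12.57], [0.571, -0.2943, 0.088])
0.027 ([383.75, 158.62, 12.62, 12.57], [0.5739, -0.2879, 0.088])
0.027 ([384.5, 160.62, 13.04, 12.57], [0.5695, -0.2894, 0.088])
B
0.03 ([398.12, 222.75, 14.93, 14.31], [0.4358, -0.3155, 0.088])
0.03 ([397.12, 223.12, 14.65, 14.31], [0.4349, -0.3134, 0.088])
0.03 ([397.0, 222.5, 14.1, 14.31], [0.4362, -0.3132, 0.088])
0.03 ([396.5, 222.25, 13.66, 14.31], [0.4367, -0.3121, 0.088])
0.027 ([396.5, 223.62, 13.14, 12.88], [0.4338, -0.312, 0.088])
0.027 ([397.0, 223.75, 12.75, 12.88], [0.4336, -0.3131, 0.088])
0.027 ([396.25, 224.12, 13.41, 12.88], [0.4327, -0.3115, 0.088])
0.027 ([398.62, 224.12, 13.55, 12.88], [0.4329, -0.3165, 0.088])
base
0.027 ([249.12, 190.12, 13.66, 13.16], [0.4904, -0.002, 0.122])
0.027 ([249.5, 190.5, 13.66, 13.16], [0.4896, -0.0028, 0.122])
0.027 ([250.0, 190.25, 13.52, 13.16], [0.4902, -0.0039, 0.122])
0.027 ([248.5, 190.62, 12.82, 13.16], [0.4893, -0.0008, 0.122])
knob
0.014 ([308.75, 178.88, 6.64, 6.45], [0.5293, -0.1289, 0.069])
0.014 ([308.62, 178.38, 6.35, 6.45], [0.5304, -0.1286, 0.069])
0.014 ([307.88, 178.38, 5.89, 6.45], [0.5304, -0.127, 0.069])
0.014 ([309.62, 178.88, 5.81, 6.45], [0.5294, -0.1308, 0.069])
plate
0.046 ([249.0, 192.62, 21.3, 20.63], [0.5023, 0.0009, 0.034])
0.046 ([249.5, 192.38, 20.75, 20.63], [0.5029, -0.0002, 0.034])
0.046 ([248.12, 192.0, 21.16, 20.63], [0.5036, 0.0029, 0.034])
0.046 ([249.62, 193.0, 20.89, 20.63], [0.5015, -0.0005, 0.034])
[0.54287609 0.06996651 0.03      ]
[ 0.58953317 -0.1506836   0.03      ]
[ 0.47727038 -0.17146255  0.03      ]
[0.43336154 0.04425155 0.03      ]
```

```bash
cat >> h.py <<'E'
from scipy.optimize import least_squares
from scipy.ndimage import map_coordinates,gaussian_filter
def arc(c,X0,r,span=95,sr=.006,n=60,near=False,it=2,sig=.7,dbg=False):
    """far-arc rim fit: centre (x,y) at height X0[2] with known outer radius r"""
    g=gaussian_filter(c["img"].astype(float).mean(2),sig)
    R=np.array(c["R"]);o=-R.T@np.array(c["t"]);X=np.array(X0,float)
    for k in range(it):
        base=np.arctan2(*(X[:2]-o[:2])[::-1])+(np.pi if near else 0)
        P=[]
        for a in base+np.radians(np.linspace(-span,span,n)):
            rs=np.linspace(r-sr,r+sr,49)
            uv=np.array([proj(c,[X[0]+q*np.cos(a),X[1]+q*np.sin(a),X[2]])[:2] for q in rs])
            v=map_coordinates(g,[uv[:,1],uv[:,0]],order=1);d=-np.gradient(v)
            i=d.argmax()
            if d[i]>1 and 0<i<48: P.append([X[0]+rs[i]*np.cos(a),X[1]+rs[i]*np.sin(a)])
        P=np.array(P)
        s=least_squares(lambda p:np.hypot(*(P-p[:2]).T)-r,X[:2],loss="soft_l1",f_scale=.001)
        s2=least_squares(lambda p:np.hypot(*(P-p[:2]).T)-p[2],[*s.x,r],loss="soft_l1",f_scale=.001)
        X[:2]=s.x
    return np.round(X,4),len(P),round(float(np.sqrt(np.mean(s.fun**2))),5),np.round(s2.x,4)
E
python3 - <<'E'
from h import *
for n in("top","scene"):
    c=bot.capture(n)
    for nm,X,r in(("A",[.572,-.2915,.088],.03),("B",[.435,-.3145,.088],.03),("base",[.49,-.002,.122],.03),("knob",[.53,-.129,.069],.014),("plate",[.5023,.0009,.034],.046)):
        try:print(n,nm,*arc(c,X,r))
        except Exception as e:print(n,nm,e)
    print(np.round(arc(c,[.5023,.0009,.034],.046,near=True)[0],4))
E
```

```text
top A [ 0.5732 -0.2923  0.088 ] 60 0.00068 [ 0.5724 -0.2916  0.0309]
top B [ 0.4356 -0.3153  0.088 ] 60 0.00063 [ 0.4351 -0.3143  0.0309]
top base [ 0.4936 -0.0029  0.122 ] 21 0.00177 [ 0.4893 -0.0133  0.0409]
top knob [ 0.5298 -0.129   0.069 ] 60 0.00055 [ 0.5293 -0.1288  0.0144]
top plate [0.506  0.0036 0.034 ] 58 0.00188 [0.5012 0.0031 0.05  ]
[0.4975 0.001  0.034 ]
scene A [ 0.5721 -0.2893  0.088 ] 60 0.00106 [ 0.572  -0.2895  0.0302]
scene B [ 0.4358 -0.3137  0.088 ] 40 0.00201 [ 0.4355 -0.314   0.0304]
scene base [ 0.4923 -0.0005  0.122 ] 59 0.00134 [ 0.4919 -0.0019  0.0312]
scene knob [ 0.5292 -0.1304  0.069 ] 60 0.00146 [ 0.5291 -0.1309  0.0143]
scene plate [0.5031 0.0042 0.034 ] 35 0.00197 [0.5043 0.0059 0.0444]
[ 0.5001 -0.0097  0.034 ]
```

```bash
cat >> h.py <<'E'
def to(X):
    s=bot.read_state();d=np.array(X)-s["position"]
    print("t",round(s["time_s"],2),"pos",np.round(s["position"],4),"open",round(s["opening"],3),"F",np.round(s["force"],1),"y",np.round(s["tcp_rot"][:,1],4),"z",np.round(s["tcp_rot"][:,2],4))
    print("tool shift cm",np.round(100*s["tcp_rot"].T@d,2),"dist",round(100*np.linalg.norm(d),2))
E
python3 -c "
from h import *
to([.5725,-.2912,.24])"
```

```text
t 0.25 pos [ 0.2728 -0.562   0.2918] open 0.996 F [-0.6 -0.  -0. ] y [-3.e-04  1.e-03 -1.e+00] z [ 0.4366 -0.8997 -0.001 ]
tool shift cm [-38.78   5.19 -11.27] dist 40.72
```

```bash
python3 -m pendant '[[[-1.5,0.2,-0.4],[0,0,0],0],[[-3,0.4,-0.9],[0,0,0],0],[[-3,0.4,-0.9],[0,0,0],0],[[-3,0.4,-0.9],[0,0,0],0],[[-3,0.4,-0.9],[0,0,0],0],[[-3,0.4,-0.9],[0,0,0],0],[[-3,0.4,-0.9],[0,0,0],0],[[-3,0.4,-0.9],[0,0,0],0],[[-3,0.4,-0.9],[0,0,0],0],[[-3,0.4,-0.9],[0,0,0],0],[[-3,0.4,-0.8],[0,0,0],0],[[-3,0.4,-0.8],[0,0,0],0],[[-3,0.4,-0.8],[0,0,0],0],[[-1.3,0.2,-0.4],[0,0,0],0],[[0,0,0],[0,0,0],0],[[0,0,0],[0,0,0],0]]'; python3 -c "
from h import *
to([.5725,-.2912,.124])
c=bot.capture('top');cv2.imwrite('pics/t1.png',c['img'][:,:,::-1])
for nm,X,r in(('B',[.435,-.3145,.088],.03),('base',[.492,-.002,.122],.03)): print(nm,*arc(c,X,r))
c=bot.capture('scene');cv2.imwrite('pics/s1.png',c['img'][:,:,::-1])"
```

```text
time_s: 1.58
position: [0.5726, -0.2902, 0.2399]
tcp_rot: [[-0.899, -0.001, 0.439], [-0.439, 0.0, -0.899], [0.001, -1.0, -0.001]]
force: [-0.4, -0.5, -0.3]
opening: 0.998
t 1.58 pos [ 0.5726 -0.2902  0.2399] open 0.998 F [-0.4 -0.5 -0.3] y [-1.3e-03  1.0e-04 -1.0e+00] z [ 4.386e-01 -8.987e-01 -7.000e-04]
tool shift cm [ 0.04 11.59  0.1 ] dist 11.59Traceback (most recent call last):
  File "<string>", line 5, in <module>
    for nm,X,r in(('B',[.435,-.3145,.088],.03),('base',[.492,-.002,.122],.03)): print(nm,*arc(c,X,r))
                                                                                          ~~~^^^^^^^
  File "h.py", line 37, in arc
    s=least_squares(lambda p:np.hypot(*(P-p[:2]).T)-r,X[:2],loss="soft_l1",f_scale=.001)
    return func(*args, **kwargs)
    vector_fun = VectorFunction(
        fun_wrapped,
    ...<6 lines>...
        workers=workers
    )
    self._update_fun()
    ~~~~~~~~~~~~~~~~^^
    self.f = self.fun_wrapped(xp_copy(self.x))
             ~~~~~~~~~~~~~~~~^^^^^^^^^^^^^^^^^
    return np.atleast_1d(self.fun(x))
                         ~~~~~~~~^^^
    return self.f(x, *self.args, **self.kwargs)
           ~~~~~~^^^^^^^^^^^^^^^^^^^^^^^^^^^^^^
  File "h.py", line 37, in <lambda>
    s=least_squares(lambda p:np.hypot(*(P-p[:2]).T)-r,X[:2],loss="soft_l1",f_scale=.001)
                                        ~^~~~~~
ValueError: operands could not be broadcast together with shapes (0,) (2,)
```

View pics/t1.png

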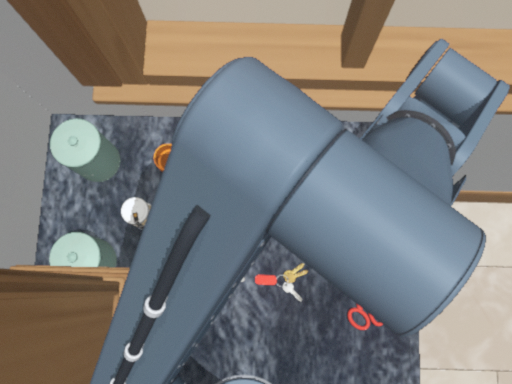

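The top view is blocked by the arm over the cups and warmer; I use the scene view for checks.

```bash
python3 -c "
from h import *
c=bot.capture('scene');cv2.imwrite('pics/s1.png',c['img'][:,:,::-1])"
```

```text
(no output)
```

View pics/s1.png

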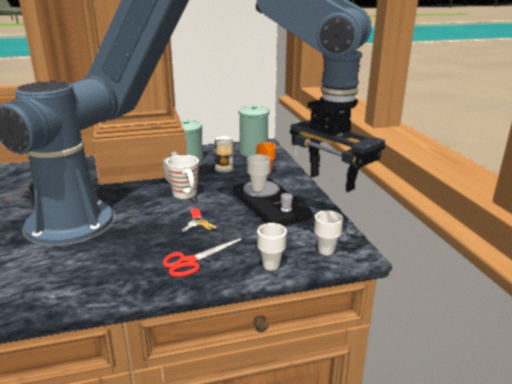

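Scene view: honey jar (223,155) far off, base cup (258,172), knob (286,201), loose cups (271,245) and (328,232); gripper is over the far one. Descending.

```bash
python3 -c "
from h import *
c=bot.capture('scene')
for nm,X,r in(('A',[.572,-.291,.088],.03),('B',[.435,-.3145,.088],.03),('base',[.492,-.002,.122],.03),('knob',[.53,-.129,.069],.014),('plate',[.5023,.0009,.034],.046)): print(nm,*arc(c,X,r))
"
python3 -m pendant '[[[0,1,0],[0,0,0],0],[[0,2,0.1],[0,0,0],0],[[0,2,0],[0,0,0],0],[[0,2,0],[0,0,0],0],[[0,2,0],[0,0,0],0],[[0,1.5,0],[0,0,0],0],[[0,1.1,0],[0,0,0],0],[[0,0,0],[0,0,0],0],[[0,0,0],[0,0,0],0]]'; python3 -c "
from h import *
to([.5725,-.2912,.124])
c=bot.capture('scene');cv2.imwrite('pics/s2.png',cv2.resize(c['img'][100:280,230:430,::-1],None,fx=3.3,fy=3.3))"
```

```text
A [ 0.5715 -0.2901  0.088 ] 60 0.00139 [ 0.5715 -0.29    0.03  ]
B [ 0.4347 -0.3129  0.088 ] 60 0.00093 [ 0.4343 -0.3141  0.0309]
base [ 0.4922 -0.002   0.122 ] 36 0.00155 [ 0.492  -0.0028  0.0306]
knob [ 0.5281 -0.1318  0.069 ] 58 0.00175 [ 0.5283 -0.1313  0.0137]
plate [0.5008 0.0038 0.034 ] 44 0.00193 [0.5004 0.0021 0.047 ]
time_s: 2.48
position: [0.5725, -0.2926, 0.1237]
tcp_rot: [[-0.9, -0.001, 0.436], [-0.436, 0.001, -0.9], [0.001, -1.0, -0.001]]
force: [-0.1, -0.6, 0.1]
opening: 1.0
t 2.48 pos [ 0.5725 -0.2926  0.1237] open 1.0 F [-0.1 -0.6  0.1] y [-1.e-03  7.e-04 -1.e+00] z [ 0.4356 -0.9001 -0.0011]
tool shift cm [-0.06 -0.03 -0.12] dist 0.14
```

View pics/s2.png

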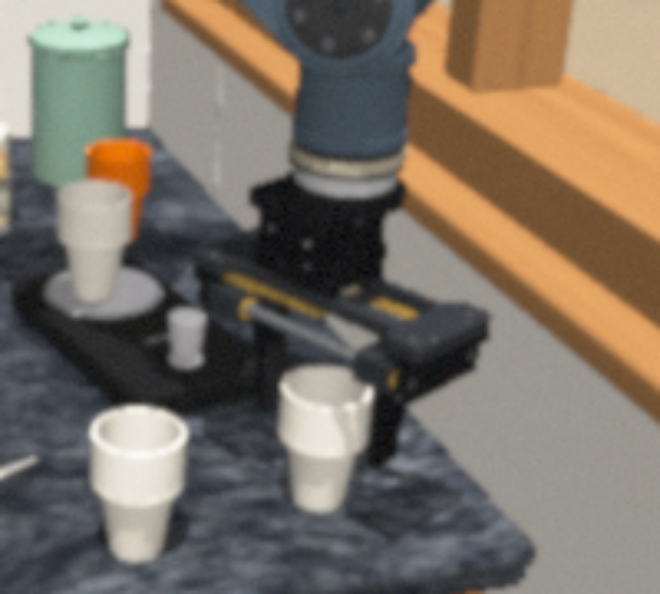

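The cup stands between the fingers at crop (325,400). Closing.

```bash
python3 -m pendant '[[[0,0,0],[0,0,0],0.1],[[0,0,0],[0,0,0],0.2],[[0,0,0],[0,0,0],0.25],[[0,0,0],[0,0,0],0.3],[[0,0,0],[0,0,0],0.35],[[0,0,0],[0,0,0],0.5],[[0,0,0],[0,0,0],1],[[0,0,0],[0,0,0],1],[[0,0,0],[0,0,0],1],[[0,0,0],[0,0,0],1],[[0,0,0],[0,0,0],1]]'
python3 -m pendant '[[[0,-0.3,0],[0,0,0],1],[[0,-1,0],[0,0,0],1],[[0,-2,0],[0,0,0],1],[[0,-2.5,0],[0,0,0],1],[[0,-2.5,0],[0,0,0],1],[[0,-2.5,0],[0,0,0],1],[[0,-2.2,0],[0,0,0],1],[[0,-1,0],[0,0,0],1],[[0,0,0],[0,0,0],1],[[0,0,0],[0,0,0],1]]'; python3 -c "
from h import *
to([.491,-.002,.264])
c=bot.capture('scene');cv2.imwrite('pics/s3.png',cv2.resize(c['img'][50:280,200:430,::-1],None,fx=2.6,fy=2.6))"
```

```text
time_s: 3.45
position: [0.5731, -0.2919, 0.1246]
tcp_rot: [[-0.9, 0.0, 0.437], [-0.437, 0.0, -0.9], [-0.0, -1.0, -0.0]]
force: [-0.7, 2.1, 5.5]
opening: 0.685
time_s: 4.28
position: [0.5728, -0.2921, 0.2641]
tcp_rot: [[-0.9, 0.0, 0.437], [-0.437, -0.0, -0.9], [0.0, -1.0, 0.0]]
force: [-0.9, 0.8, -2.3]
opening: 0.685
t 4.28 pos [ 0.5728 -0.2921  0.2641] open 0.685 F [-0.9  0.8 -2.3] y [ 1.e-04 -2.e-04 -1.e+00] z [ 4.365e-01 -8.997e-01  2.000e-04]
tool shift cm [ -5.3    0.   -29.67] dist 30.14
```

View pics/s3.png

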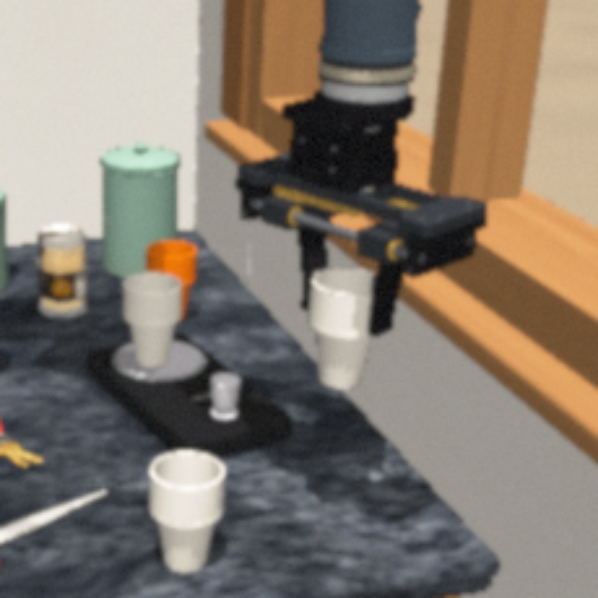

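```bash
python3 -m pendant '[[[-0.1,-0.4,-0.7],[0,0,0],1],[[-0.3,-0.4,-1.5],[0,0,0],1],[[-0.4,-0.2,-2.5],[0,0,0],1],[[-0.5,0,-3],[0,0,0],1],[[-0.5,0,-3],[0,0,0],1],[[-0.5,0,-3],[0,0,0],1],[[-0.5,0,-3],[0,0,0],1],[[-0.5,0,-3],[0,0,0],1],[[-0.5,0,-3],[0,0,0],1],[[-0.5,0,-2.5],[0,0,0],1],[[-0.4,0,-2],[0,0,0],1],[[-0.1,0,-1],[0,0,0],1],[[0,0,-0.5],[0,0,0],1],[[0,0,0],[0,0,0],1],[[0,0,0],[0,0,0],1],[[0,0,0],[0,0,0],1]]'; python3 -c "
from h import *
to([.491,-.002,.274])
for n in ('scene','top'):
  c=bot.capture(n);cv2.imwrite('pics/%s4.png'%n,c['img'][:,:,::-1])
  if n=='scene':cv2.imwrite('pics/s4.png',cv2.resize(c['img'][80:230,170:370,::-1],None,fx=4,fy=4,interpolation=cv2.INTER_CUBIC))"
```

```text
time_s: 5.67
position: [0.4915, -0.0139, 0.2743]
tcp_rot: [[-0.9, 0.001, 0.436], [-0.436, -0.001, -0.9], [-0.0, -1.0, 0.001]]
force: [-0.1, 0.6, -1.1]
opening: 0.687
t 5.67 pos [ 0.4915 -0.0139  0.2743] open 0.687 F [-0.1  0.6 -1.1] y [ 8.e-04 -6.e-04 -1.e+00] z [ 4.357e-01 -9.001e-01  8.000e-04]
tool shift cm [-0.47  0.03 -1.09] dist 1.19
```

View pics/s4.png

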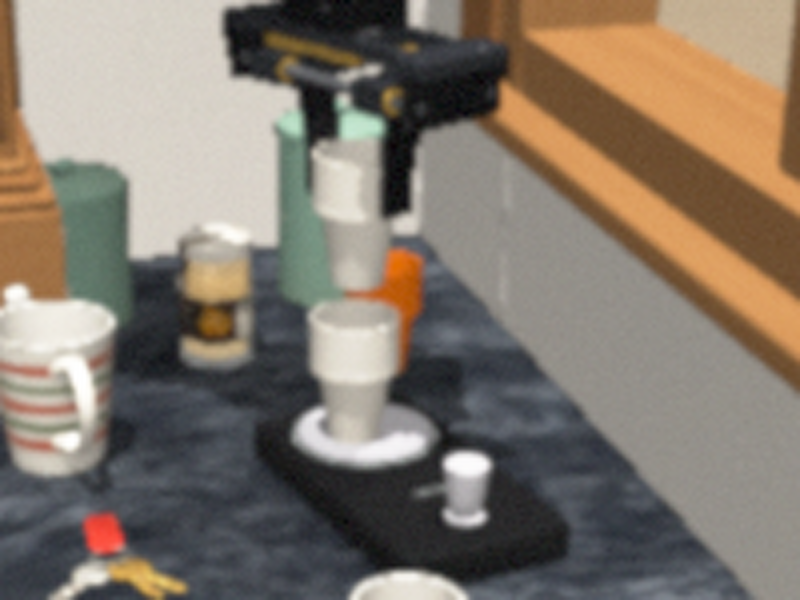

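View pics/top4.png

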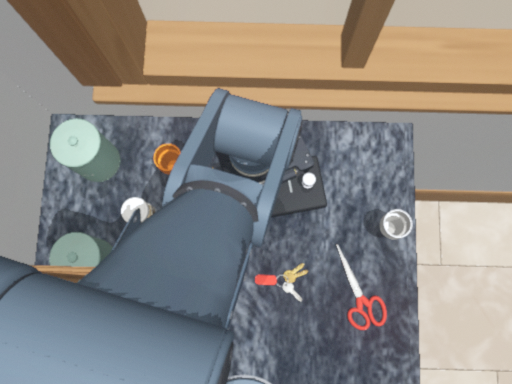

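```bash
python3 -m pendant '[[[-0.2,0,-0.4],[0,0,0],1],[[-0.2,0,-0.4],[0,0,0],1],[[-0.1,0,-0.2],[0,0,0],1],[[0,0,0],[0,0,0],1],[[0,0,0],[0,0,0],1]]'; python3 -c "
from h import *
to([.492,-.002,.274])
c=bot.capture('scene');p=bot.read_state()['position']
cv2.imwrite('pics/s5.png',cv2.resize(c['img'][90:220,200:330,::-1],None,fx=4.6,fy=4.6,interpolation=cv2.INTER_CUBIC))
print(arc(c,[p[0],p[1],p[2]-.1246],.017,near=True,span=80),arc(c,[p[0],p[1],p[2]-.1246],.017,near=True,span=100,sr=.009))
print(arc(c,[.492,-.002,.122],.03),arc(c,[.492,-.002,.122],.03,span=120),arc(c,[.492,-.002,.122],.03,near=True,span=50))
cc=dict(c);cc['img']=255-c['img']
print('shoulder/inner',arc(cc,[.492,-.002,.122],.027,span=90,sr=.003),arc(cc,[.492,-.002,.122],.027,near=True,span=90,sr=.004))
"
```

```text
time_s: 6.18
position: [0.4911, -0.0015, 0.2742]
tcp_rot: [[-0.899, -0.0, 0.437], [-0.437, -0.0, -0.899], [0.0, -1.0, 0.0]]
force: [-0.1, -0.1, -1.0]
opening: 0.687
t 6.18 pos [ 0.4911 -0.0015  0.2742] open 0.687 F [-0.1 -0.1 -1. ] y [-1.e-04 -1.e-04 -1.e+00] z [ 0.4371 -0.8994  0.    ]
tool shift cm [-0.07  0.02  0.08] dist 0.11
(array([0.4914, 0.0019, 0.1496]), 49, 0.0022, array([ 0.4903, -0.0032,  0.0133])) (array([0.4905, 0.0013, 0.1496]), 60, 0.00286, array([ 0.4899, -0.0032,  0.0136]))
(array([ 4.919e-01, -3.000e-04,  1.220e-01]), 35, 0.0013, array([ 0.4915, -0.0018,  0.0309])) (array([ 0.4917, -0.0014,  0.122 ]), 39, 0.00191, array([ 0.4913, -0.0034,  0.0316])) (array([ 0.4759, -0.0504,  0.122 ]), 10, 0.00154, array([ 0.4727, -0.0624,  0.0252]))Traceback (most recent call last):
  File "<string>", line 9, in <module>
    print('shoulder/inner',arc(cc,[.492,-.002,.122],.027,span=90,sr=.003),arc(cc,[.492,-.002,.122],.027,near=True,span=90,sr=.004))
                           ~~~^^^^^^^^^^^^^^^^^^^^^^^^^^^^^^^^^^^^^^^^^^^
  File "h.py", line 37, in arc
    s=least_squares(lambda p:np.hypot(*(P-p[:2]).T)-r,X[:2],loss="soft_l1",f_scale=.001)
    return func(*args, **kwargs)
    vector_fun = VectorFunction(
        fun_wrapped,
    ...<6 lines>...
        workers=workers
    )
    self._update_fun()
    ~~~~~~~~~~~~~~~~^^
    self.f = self.fun_wrapped(xp_copy(self.x))
             ~~~~~~~~~~~~~~~~^^^^^^^^^^^^^^^^^
    return np.atleast_1d(self.fun(x))
                         ~~~~~~~~^^^
    return self.f(x, *self.args, **self.kwargs)
           ~~~~~~^^^^^^^^^^^^^^^^^^^^^^^^^^^^^^
  File "h.py", line 37, in <lambda>
    s=least_squares(lambda p:np.hypot(*(P-p[:2]).T)-r,X[:2],loss="soft_l1",f_scale=.001)
                                        ~^~~~~~
ValueError: operands could not be broadcast together with shapes (0,) (2,)
```

View pics/s5.png

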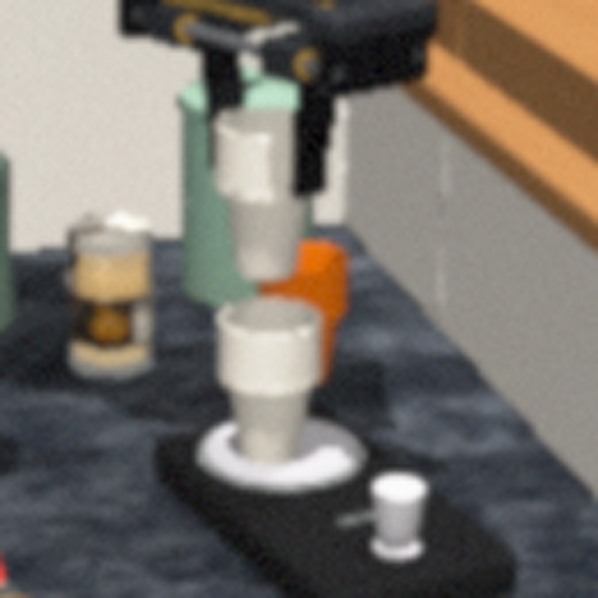

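The held cup (foot at crop 267,275) is about 1 mm left of the base cup's axis (270); shifting and lowering part way.

```bash
python3 -m pendant '[[[-0.09,0,0.1],[0,0,0],1],[[0,0.5,0],[0,0,0],1],[[0,1,0],[0,0,0],1],[[0,1,0],[0,0,0],1],[[0,1,0],[0,0,0],1],[[0,1,0],[0,0,0],1],[[0,0.5,0],[0,0,0],1],[[0,0,0],[0,0,0],1],[[0,0,0],[0,0,0],1],[[0,0,0],[0,0,0],1]]'; python3 -c "
from h import *
to([.4923,-.002,.1966])
c=bot.capture('scene')
cv2.imwrite('pics/s6.png',cv2.resize(c['img'][90:220,200:330,::-1],None,fx=4.6,fy=4.6,interpolation=cv2.INTER_CUBIC))
"
```

```text
time_s: 7.07
position: [0.4927, -0.0024, 0.2246]
tcp_rot: [[-0.9, 0.001, 0.437], [-0.437, -0.0, -0.9], [-0.001, -1.0, 0.001]]
force: [-0.4, -0.2, -1.8]
opening: 0.682
t 7.07 pos [ 0.4927 -0.0024  0.2246] open 0.682 F [-0.4 -0.2 -1.8] y [ 1.e-03 -2.e-04 -1.e+00] z [ 4.365e-01 -8.997e-01  6.000e-04]
tool shift cm [ 0.02  2.8  -0.05] dist 2.8
```

View pics/s6.png

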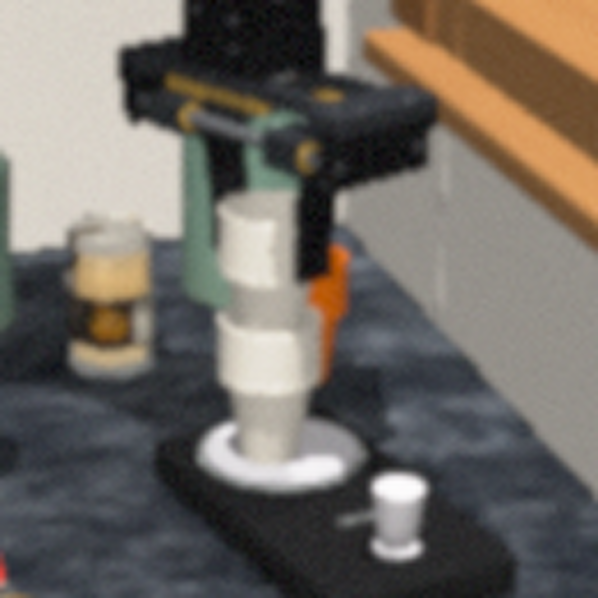

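Aligned (left edges both at crop x≈217), no contact. Continue.

```bash
python3 -m pendant '[[[0,0.4,0],[0,0,0],1],[[0,0.5,0],[0,0,0],1],[[0,0.5,0],[0,0,0],1],[[0,0.4,0],[0,0,0],1],[[0,0.3,0],[0,0,0],1],[[0,0,0],[0,0,0],1],[[0,0,0],[0,0,0],1]]'
python3 -m pendant '[[[0,0.15,0],[0,0,0],1],[[0,0.15,0],[0,0,0],1],[[0,0,0],[0,0,0],1],[[0,0,0],[0,0,0],1]]';python3 -c "
from h import *
to([.4923,-.002,.1966])"
```

```text
time_s: 7.7
position: [0.4922, -0.0022, 0.2029]
tcp_rot: [[-0.9, -0.001, 0.437], [-0.437, 0.0, -0.9], [0.001, -1.0, -0.0]]
force: [-0.5, -0.2, -2.1]
opening: 0.685
time_s: 8.03
position: [0.4923, -0.0023, 0.2003]
tcp_rot: [[-0.9, 0.0, 0.437], [-0.437, 0.0, -0.9], [-0.0, -1.0, -0.0]]
force: [-0.5, -0.1, -1.0]
opening: 0.686
t 8.03 pos [ 0.4923 -0.0023  0.2003] open 0.686 F [-0.5 -0.1 -1. ] y [ 0.  0. -1.] z [ 0.4366 -0.8997 -0.    ]
tool shift cm [-0.01  0.37 -0.03] dist 0.37
```

```bash
python3 -m pendant '[[[0,0.1,0],[0,0,0],1],[[0,0.1,0],[0,0,0],1],[[0,0,0],[0,0,0],1],[[0,0,0],[0,0,0],1]]'
python3 -m pendant '[[[0,0.1,0],[0,0,0],1],[[0,0,0],[0,0,0],1],[[0,0,0],[0,0,0],1]]'
python3 -m pendant '[[[0,0.05,0],[0,0,0],1],[[0,0,0],[0,0,0],1],[[0,0,0],[0,0,0],1]]'
```

```text
time_s: 8.37
position: [0.4922, -0.0023, 0.1982]
tcp_rot: [[-0.9, -0.0, 0.437], [-0.437, 0.0, -0.9], [0.0, -1.0, -0.0]]
force: [1.0, -0.3, -1.6]
opening: 0.688
time_s: 8.62
position: [0.4923, -0.0023, 0.1972]
tcp_rot: [[-0.9, -0.0, 0.437], [-0.437, 0.0, -0.9], [0.0, -1.0, -0.0]]
force: [0.1, -0.5, -1.5]
opening: 0.684
time_s: 8.87
position: [0.4924, -0.0023, 0.1969]
tcp_rot: [[-0.9, 0.0, 0.437], [-0.437, -0.0, -0.9], [-0.0, -1.0, 0.0]]
force: [-0.3, 0.6, 0.5]
opening: 0.689
```

```bash
python3 -m pendant '[[[0,0.05,0],[0,0,0],1],[[0,0,0],[0,0,0],1],[[0,0,0],[0,0,0],1]]'
python3 -c "
from h import *
to([.4923,-.002,.1966])
c=bot.capture('scene')
cv2.imwrite('pics/s7.png',cv2.resize(c['img'][90:220,200:330,::-1],None,fx=4.6,fy=4.6,interpolation=cv2.INTER_CUBIC))
"
```

```text
time_s: 9.12
position: [0.4927, -0.0025, 0.1967]
tcp_rot: [[-0.9, 0.001, 0.437], [-0.437, -0.001, -0.9], [-0.001, -1.0, 0.001]]
force: [-1.3, -1.3, 4.0]
opening: 0.683
t 9.12 pos [ 0.4927 -0.0025  0.1967] open 0.683 F [-1.3 -1.3  4. ] y [ 1.2e-03 -6.0e-04 -1.0e+00] z [ 0.4367 -0.8996  0.0011]
tool shift cm [ 0.02  0.01 -0.07] dist 0.07
```

View pics/s7.png

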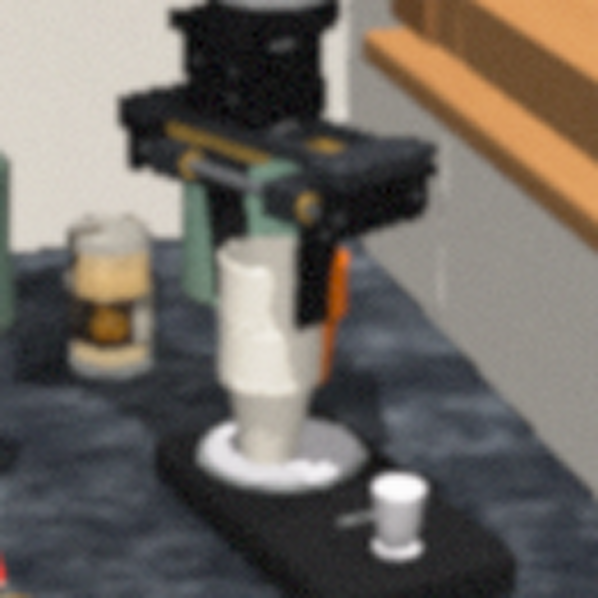

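Seated: force +4 N at the expected height, bands flush in the picture. Release and rise.

```bash
python3 -m pendant '[[[0,0,0],[0,0,0],0.3],[[0,0,0],[0,0,0],0.25],[[0,0,0],[0,0,0],0.2],[[0,0,0],[0,0,0],0.1],[[0,0,0],[0,0,0],0],[[0,0,0],[0,0,0],0],[[0,0,0],[0,0,0],0]]'
python3 -m pendant '[[[0,-1,0],[0,0,0],0],[[0,-2,0],[0,0,0],0],[[0,-2,0],[0,0,0],0],[[0,-2,0],[0,0,0],0],[[0,0,0],[0,0,0],0]]'
python3 -c "
from h import *
to([.4355,-.3143,.2637])
c=bot.capture('scene')
cv2.imwrite('pics/s8.png',cv2.resize(c['img'][90:220,200:330,::-1],None,fx=4.6,fy=4.6,interpolation=cv2.INTER_CUBIC))
print(arc(c,[.4923,-.002,.160],.03))
"
```

```text
time_s: 9.75
position: [0.4922, -0.0022, 0.1961]
tcp_rot: [[-0.9, -0.0, 0.437], [-0.437, 0.0, -0.9], [0.0, -1.0, -0.0]]
force: [-0.7, 0.2, 0.2]
opening: 0.972
time_s: 10.17
position: [0.4943, -0.0026, 0.2695]
tcp_rot: [[-0.9, 0.007, 0.437], [-0.437, -0.002, -0.9], [-0.006, -1.0, 0.005]]
force: [1.7, -0.6, -0.2]
opening: 0.999
t 10.17 pos [ 0.4943 -0.0026  0.2695] open 0.999 F [ 1.7 -0.6 -0.2] y [ 0.0074 -0.0016 -1.    ] z [ 0.4367 -0.8996  0.0046]
tool shift cm [18.9   0.59 25.47] dist 31.73
(array([0.4927, 0.0011, 0.16  ]), 40, 0.0017, array([0.4926, 0.0007, 0.0303]))
```

View pics/s8.png

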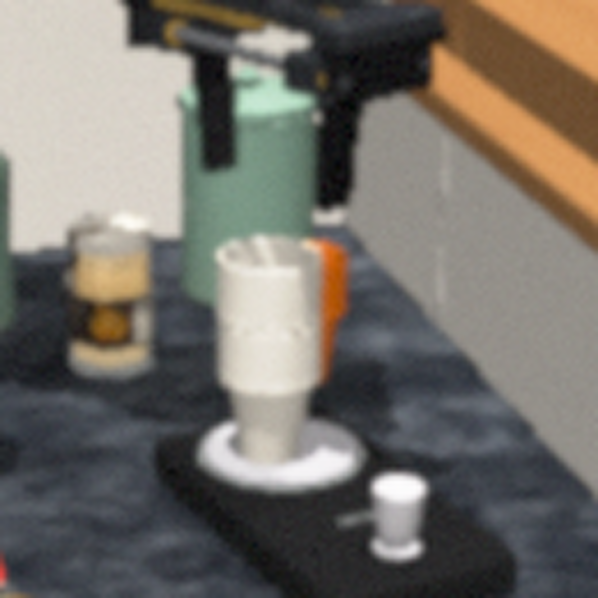

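First cup is straight and flush. Now to cup B.

```bash
python3 -m pendant '[[[0.7,0.1,1.0],[0,0,0],0],[[1.6,0.2,2.1],[0,0,0],0],[[1.8,0.2,2.5],[0,0,0],0],[[1.8,0.2,2.5],[0,0,0],0],[[1.8,0.2,2.5],[0,0,0],0],[[1.8,0.2,2.5],[0,0,0],0],[[1.8,0.2,2.5],[0,0,0],0],[[1.8,0.2,2.5],[0,0,0],0],[[1.8,0.2,2.5],[0,0,0],0],[[1.8,0.2,2.5],[0,0,0],0],[[1.4,0.2,1.6],[0,0,0],0],[[0.7,0,0.8],[0,0,0],0],[[0,0,0],[0,0,0],0],[[0,0,0],[0,0,0],0],[[0,0,0],[0,0,0],0]]'
python3 -c "
from h import *
to([.4355,-.3143,.124])
c=bot.capture('scene')
print(arc(c,[.4925,-.002,.160],.03),arc(c,[.4355,-.314,.088],.03))
cv2.imwrite('pics/s9.png',cv2.resize(c['img'][90:290,200:400,::-1],None,fx=3,fy=3,interpolation=cv2.INTER_CUBIC))
"
```

```text
time_s: 11.47
position: [0.4344, -0.3121, 0.2448]
tcp_rot: [[-0.899, -0.001, 0.437], [-0.437, 0.002, -0.899], [0.0, -1.0, -0.002]]
force: [-0.2, 0.6, 0.1]
opening: 1.0
t 11.47 pos [ 0.4344 -0.3121  0.2448] open 1.0 F [-0.2  0.6  0.1] y [-0.0011  0.0019 -1.    ] z [ 0.4374 -0.8993 -0.0022]
tool shift cm [-1.000e-02  1.208e+01  2.800e-01] dist 12.08Traceback (most recent call last):
  File "<string>", line 5, in <module>
    print(arc(c,[.4925,-.002,.160],.03),arc(c,[.4355,-.314,.088],.03))
          ~~~^^^^^^^^^^^^^^^^^^^^^^^^^^
  File "h.py", line 37, in arc
    s=least_squares(lambda p:np.hypot(*(P-p[:2]).T)-r,X[:2],loss="soft_l1",f_scale=.001)
    return func(*args, **kwargs)
    vector_fun = VectorFunction(
        fun_wrapped,
    ...<6 lines>...
        workers=workers
    )
    self._update_fun()
    ~~~~~~~~~~~~~~~~^^
    self.f = self.fun_wrapped(xp_copy(self.x))
             ~~~~~~~~~~~~~~~~^^^^^^^^^^^^^^^^^
    return np.atleast_1d(self.fun(x))
                         ~~~~~~~~^^^
    return self.f(x, *self.args, **self.kwargs)
           ~~~~~~^^^^^^^^^^^^^^^^^^^^^^^^^^^^^^
  File "h.py", line 37, in <lambda>
    s=least_squares(lambda p:np.hypot(*(P-p[:2]).T)-r,X[:2],loss="soft_l1",f_scale=.001)
                                        ~^~~~~~
ValueError: operands could not be broadcast together with shapes (0,) (2,)
```

```bash
python3 -m pendant '[[[0,1,0.1],[0,0,0],0],[[0,2,0.1],[0,0,0],0],[[0,2.2,0],[0,0,0],0],[[0,2.2,0],[0,0,0],0],[[0,2,0],[0,0,0],0],[[0,1.5,0],[0,0,0],0],[[0,1.2,0],[0,0,0],0],[[0,0,0],[0,0,0],0],[[0,0,0],[0,0,0],0]]'; python3 -c "
from h import *
to([.4355,-.3143,.124])
c=bot.capture('scene');cv2.imwrite('pics/s10.png',cv2.resize(c['img'][120:300,200:400,::-1],None,fx=3.3,fy=3.3))"
```

```text
time_s: 12.27
position: [0.4353, -0.3144, 0.1235]
tcp_rot: [[-0.899, -0.001, 0.438], [-0.438, 0.002, -0.899], [0.001, -1.0, -0.002]]
force: [-0.7, 1.1, -0.4]
opening: 1.003
t 12.27 pos [ 0.4353 -0.3144  0.1235] open 1.003 F [-0.7  1.1 -0.4] y [-0.0014  0.0016 -1.    ] z [ 0.4376 -0.8992 -0.0021]
tool shift cm [-0.02 -0.05 -0.  ] dist 0.06
```

View pics/s10.png

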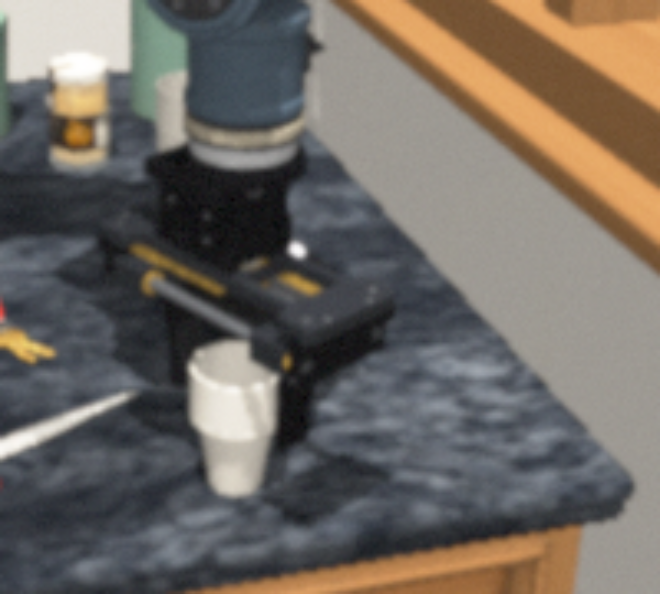

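Cup B sits between the fingers (crop 232,400). Grip and lift.

```bash
python3 -m pendant '[[[0,0,0],[0,0,0],0.1],[[0,0,0],[0,0,0],0.2],[[0,0,0],[0,0,0],0.25],[[0,0,0],[0,0,0],0.3],[[0,0,0],[0,0,0],0.35],[[0,0,0],[0,0,0],0.5],[[0,0,0],[0,0,0],1],[[0,0,0],[0,0,0],1],[[0,0,0],[0,0,0],1],[[0,0,0],[0,0,0],1],[[0,0,0],[0,0,0],1]]'
python3 -m pendant '[[[0,-0.3,0],[0,0,0],1],[[0,-1,0],[0,0,0],1],[[0,-2,0],[0,0,0],1],[[0,-2.8,0],[0,0,0],1],[[0,-2.8,0],[0,0,0],1],[[0,-2.8,0],[0,0,0],1],[[0,-2.8,0],[0,0,0],1],[[0,-2.5,0],[0,0,0],1],[[0,-1.5,0],[0,0,0],1],[[0,-0.5,0],[0,0,0],1],[[0,0,0],[0,0,0],1],[[0,0,0],[0,0,0],1]]'; python3 -c "
from h import *
to([.4923,-.0022,.314])
c=bot.capture('scene');cv2.imwrite('pics/s11.png',cv2.resize(c['img'][20:250,180:410,::-1],None,fx=2.6,fy=2.6))"
```

```text
time_s: 13.23
position: [0.4353, -0.3154, 0.1246]
tcp_rot: [[-0.9, -0.0, 0.437], [-0.437, 0.0, -0.9], [-0.0, -1.0, -0.0]]
force: [-1.4, 1.9, 5.5]
opening: 0.688
time_s: 14.23
position: [0.435, -0.3152, 0.3137]
tcp_rot: [[-0.9, -0.001, 0.437], [-0.437, 0.001, -0.9], [0.0, -1.0, -0.001]]
force: [-0.8, 0.1, -1.3]
opening: 0.694
t 14.23 pos [ 0.435  -0.3152  0.3137] open 0.694 F [-0.8  0.1 -1.3] y [-8.e-04  7.e-04 -1.e+00] z [ 0.4365 -0.8997 -0.001 ]
tool shift cm [-1.882e+01 -1.000e-02 -2.566e+01] dist 31.82
```

View pics/s11.png

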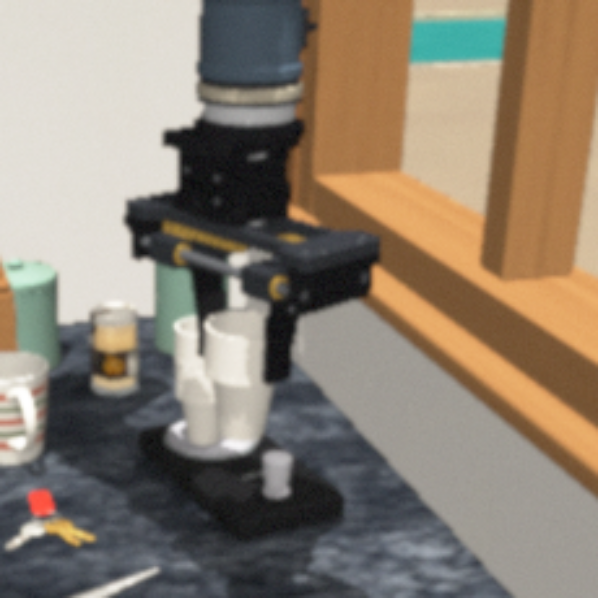

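```bash
python3 -m pendant '[[[-0.4,0,-0.6],[0,0,0],1],[[-0.9,0,-1.2],[0,0,0],1],[[-1.5,0,-2.0],[0,0,0],1],[[-1.8,0,-2.5],[0,0,0],1],[[-1.8,0,-2.5],[0,0,0],1],[[-1.8,0,-2.5],[0,0,0],1],[[-1.8,0,-2.5],[0,0,0],1],[[-1.8,0,-2.5],[0,0,0],1],[[-1.8,0,-2.5],[0,0,0],1],[[-1.8,0,-2.5],[0,0,0],1],[[-1.6,0,-2.2],[0,0,0],1],[[-1.2,0,-1.5],[0,0,0],1],[[-0.6,0,-0.7],[0,0,0],1],[[0,0,0],[0,0,0],1],[[0,0,0],[0,0,0],1],[[0,0,0],[0,0,0],1]]'; python3 -c "
from h import *
to([.4923,-.0022,.314])
c=bot.capture('scene');p=bot.read_state()['position']
cv2.imwrite('pics/s12.png',cv2.resize(c['img'][60:200,190:330,::-1],None,fx=4.2,fy=4.2,interpolation=cv2.INTER_CUBIC))
for z in(.05,.1,.16,.2,.25):print(proj(c,[.4923,-.0022,z]))
try:print(arc(c,[.4923,-.002,.160],.03))
except Exception as e:print(e)
"
```

```text
time_s: 15.62
position: [0.492, -0.0029, 0.314]
tcp_rot: [[-0.9, -0.001, 0.436], [-0.436, -0.0, -0.9], [0.001, -1.0, 0.0]]
force: [0.2, 0.1, -0.8]
opening: 0.689
t 15.62 pos [ 0.492  -0.0029  0.314 ] open 0.689 F [ 0.2  0.1 -0.8] y [-8.e-04 -4.e-04 -1.e+00] z [ 0.4362 -0.8998  0.    ]
tool shift cm [-0.05 -0.   -0.05] dist 0.07
[258.14430527 182.64562728   1.25969491]
[258.25035003 165.68558939   1.23840073]
[258.38251902 144.54742996   1.2128477 ]
[258.47376978 129.95343903   1.19581236]
[258.5915556  111.11562022   1.17451817]
(array([0.4919, 0.0007, 0.16  ]), 33, 0.00083, array([4.918e-01, 3.000e-04, 3.020e-02]))
```

View pics/s12.png

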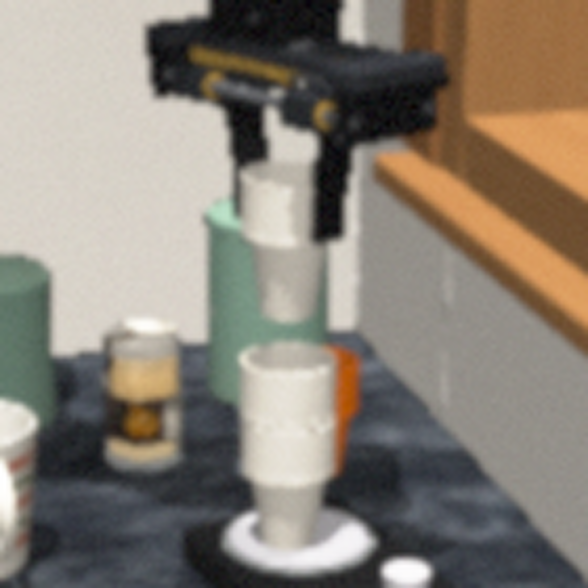

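Held foot (crop ≈290,310) is above the stack axis (≈288). Lowering.

```bash
python3 -m pendant '[[[-0.03,0,-0.05],[0,0,0],1],[[0,0.5,0],[0,0,0],1],[[0,1,0],[0,0,0],1],[[0,1,0],[0,0,0],1],[[0,1,0],[0,0,0],1],[[0,1,0],[0,0,0],1],[[0,0.5,0],[0,0,0],1],[[0,0,0],[0,0,0],1],[[0,0,0],[0,0,0],1],[[0,0,0],[0,0,0],1]]'; python3 -c "
from h import *
to([.4923,-.0022,.2346])
c=bot.capture('scene')
cv2.imwrite('pics/s13.png',cv2.resize(c['img'][60:200,190:330,::-1],None,fx=4.2,fy=4.2,interpolation=cv2.INTER_CUBIC))
"
```

```text
time_s: 16.5
position: [0.4927, -0.002, 0.2646]
tcp_rot: [[-0.9, 0.001, 0.436], [-0.436, -0.0, -0.9], [-0.001, -1.0, 0.001]]
force: [-0.1, -0.9, -1.1]
opening: 0.693
t 16.5 pos [ 0.4927 -0.002   0.2646] open 0.693 F [-0.1 -0.9 -1.1] y [ 9.e-04 -2.e-04 -1.e+00] z [ 4.362e-01 -8.998e-01  6.000e-04]
tool shift cm [ 0.05  3.   -0.  ] dist 3.0
```

View pics/s13.png

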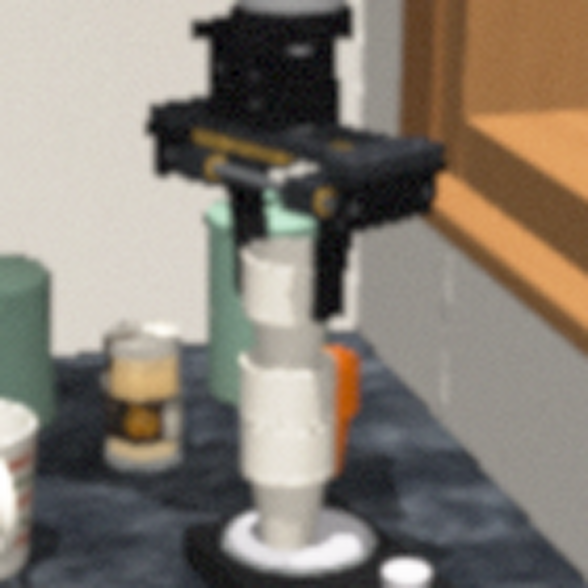

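Held cup's left edge is ~3 crop px (≈1.5 mm) right of the stack's; small correction, then down.

```bash
python3 -m pendant '[[[0.08,0,-0.06],[0,0,0],1],[[0,0.4,0],[0,0,0],1],[[0,0.5,0],[0,0,0],1],[[0,0.5,0],[0,0,0],1],[[0,0.4,0],[0,0,0],1],[[0,0.3,0],[0,0,0],1],[[0,0,0],[0,0,0],1],[[0,0,0],[0,0,0],1]]'
python3 -m pendant '[[[0,0.15,0],[0,0,0],1],[[0,0.15,0],[0,0,0],1],[[0,0,0],[0,0,0],1],[[0,0,0],[0,0,0],1]]';python3 -c "
from h import *
to([.4923,-.0022,.2346])
c=bot.capture('scene')
cv2.imwrite('pics/s14.png',cv2.resize(c['img'][60:200,190:330,::-1],None,fx=4.2,fy=4.2,interpolation=cv2.INTER_CUBIC))
"
```

```text
time_s: 17.22
position: [0.4913, -0.0015, 0.2429]
tcp_rot: [[-0.9, -0.001, 0.437], [-0.437, 0.0, -0.9], [0.001, -1.0, -0.001]]
force: [0.1, 0.7, -0.9]
opening: 0.691
time_s: 17.55
position: [0.4914, -0.0015, 0.2403]
tcp_rot: [[-0.9, -0.0, 0.437], [-0.437, 0.0, -0.9], [0.0, -1.0, -0.0]]
force: [0.1, 0.2, -1.5]
opening: 0.687
t 17.55 pos [ 0.4914 -0.0015  0.2403] open 0.687 F [ 0.1  0.2 -1.5] y [-0.  0. -1.] z [ 0.4366 -0.8996 -0.    ]
tool shift cm [-0.05  0.57  0.11] dist 0.58
```

View pics/s14.png

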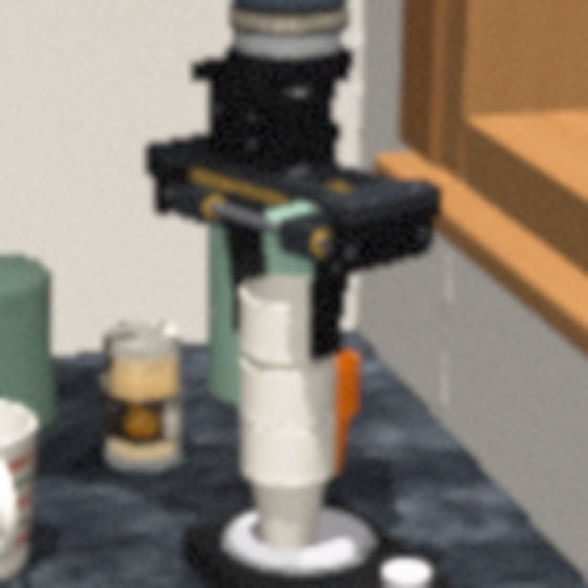

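Left edges now coincide (≈240), no side force. Final millimetres.

```bash
python3 -m pendant '[[[0,0.15,0],[0,0,0],1],[[0,0.15,0],[0,0,0],1],[[0,0,0],[0,0,0],1],[[0,0,0],[0,0,0],1]]'
python3 -m pendant '[[[0,0.1,0],[0,0,0],1],[[0,0.1,0],[0,0,0],1],[[0,0,0],[0,0,0],1],[[0,0,0],[0,0,0],1]]'
python3 -m pendant '[[[0,0.05,0],[0,0,0],1],[[0,0,0],[0,0,0],1],[[0,0,0],[0,0,0],1]]'
```

```text
time_s: 17.93
position: [0.4914, -0.0015, 0.2372]
tcp_rot: [[-0.9, -0.0, 0.437], [-0.437, -0.0, -0.9], [0.0, -1.0, 0.0]]
force: [0.4, -0.2, -0.8]
opening: 0.693
time_s: 18.27
position: [0.4914, -0.0016, 0.2352]
tcp_rot: [[-0.9, 0.0, 0.437], [-0.437, -0.0, -0.9], [-0.0, -1.0, 0.0]]
force: [1.2, -1.1, -0.9]
opening: 0.69
time_s: 18.52
position: [0.4916, -0.0017, 0.235]
tcp_rot: [[-0.9, 0.001, 0.437], [-0.437, -0.0, -0.9], [-0.0, -1.0, 0.001]]
force: [0.4, -1.7, 1.1]
opening: 0.695
```

```bash
python3 -m pendant '[[[0,0.05,0],[0,0,0],1],[[0,0,0],[0,0,0],1],[[0,0,0],[0,0,0],1]]'
python3 -c "
from h import *
c=bot.capture('scene')
cv2.imwrite('pics/s15.png',cv2.resize(c['img'][60:200,190:330,::-1],None,fx=4.2,fy=4.2,interpolation=cv2.INTER_CUBIC))
"
```

```text
time_s: 18.77
position: [0.4919, -0.0017, 0.2348]
tcp_rot: [[-0.9, 0.001, 0.437], [-0.437, -0.001, -0.9], [-0.001, -1.0, 0.001]]
force: [-0.6, -1.9, 5.9]
opening: 0.693
```

View pics/s15.png

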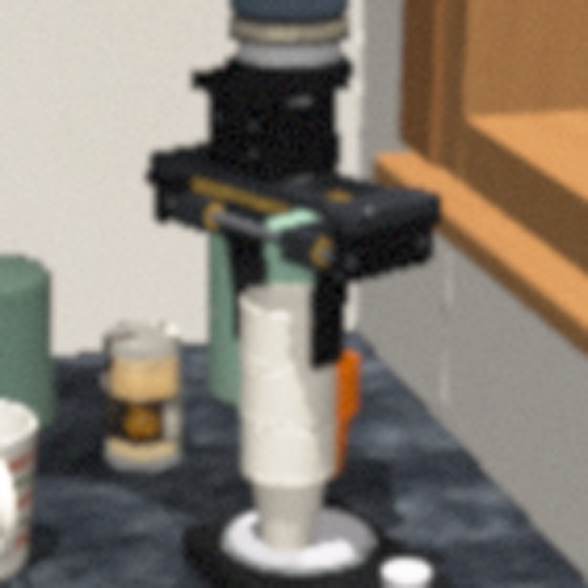

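Seated (+5.9 N at the expected height). Release and rise.

```bash
python3 -m pendant '[[[0,0,0],[0,0,0],0.3],[[0,0,0],[0,0,0],0.25],[[0,0,0],[0,0,0],0.2],[[0,0,0],[0,0,0],0.1],[[0,0,0],[0,0,0],0],[[0,0,0],[0,0,0],0],[[0,0,0],[0,0,0],0]]'
python3 -m pendant '[[[0,-1,0],[0,0,0],0],[[0,-2,0],[0,0,0],0],[[0,-2,0],[0,0,0],0],[[0,-2,0],[0,0,0],0],[[0,-1.5,0],[0,0,0],0],[[0,0,0],[0,0,0],0]]'
python3 -c "
from h import *
to([.5293,-.13,.32])
c=bot.capture('scene')
cv2.imwrite('pics/s16.png',cv2.resize(c['img'][60:220,190:350,::-1],None,fx=3.7,fy=3.7,interpolation=cv2.INTER_CUBIC))
print(arc(c,[.4923,-.002,.198],.03),arc(c,[.5293,-.13,.069],.014))
"
```

```text
time_s: 19.4
position: [0.4912, -0.0014, 0.234]
tcp_rot: [[-0.9, -0.001, 0.437], [-0.437, 0.0, -0.9], [0.0, -1.0, -0.001]]
force: [-0.3, -0.2, -0.3]
opening: 0.971
time_s: 19.9
position: [0.493, -0.0017, 0.3221]
tcp_rot: [[-0.9, 0.007, 0.437], [-0.437, -0.001, -0.9], [-0.005, -1.0, 0.004]]
force: [0.7, -0.9, 0.1]
opening: 0.996
t 19.9 pos [ 0.493  -0.0017  0.3221] open 0.996 F [ 0.7 -0.9  0.1] y [ 0.0067 -0.0014 -1.    ] z [ 0.4367 -0.8996  0.0042]
tool shift cm [ 2.34  0.26 13.12] dist 13.33
(array([ 4.911e-01, -3.000e-04,  1.980e-01]), 17, 0.00192, array([0.4799, 0.0086, 0.0167])) (array([ 0.5289, -0.1309,  0.069 ]), 60, 0.00136, array([ 0.5287, -0.1317,  0.0146]))
```

View pics/s16.png

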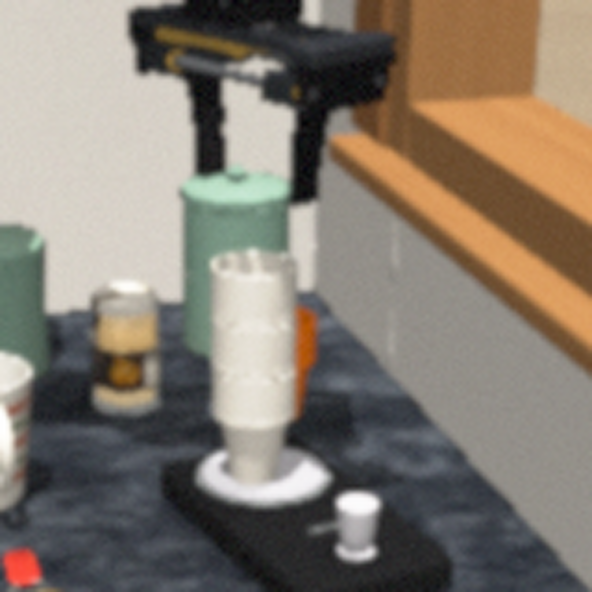

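Stack of three straight and flush on the plate. Next: above the knob (crop 357,505), with the jaws turned 80° across the warmer's length.

```bash
python3 -m pendant '[[[0.3,0,1.6],[0,0,0],0],[[0.5,0,2.8],[0,0,0],0],[[0.5,0,2.8],[0,0,0],0],[[0.5,0,2.8],[0,0,0],0],[[0.4,0,2.1],[0,0,0],0],[[0.1,0,1],[0,0,0],0],[[0,0,0],[0,-0.08,0],0],[[0,0,0],[0,-0.12,0],0],[[0,0,0],[0,-0.12,0],0],[[0,0,0],[0,-0.12,0],0],[[0,0,0],[0,-0.12,0],0],[[0,0,0],[0,-0.12,0],0],[[0,0,0],[0,-0.12,0],0],[[0,0,0],[0,-0.12,0],0],[[0,0,0],[0,-0.12,0],0],[[0,0,0],[0,-0.12,0],0],[[0,0,0],[0,-0.12,0],0],[[0,0,0],[0,-0.12,0],0],[[0,0,0],[0,0,0],0],[[0,0,0],[0,0,0],0]]'
python3 -c "
from h import *
to([.5293,-.13,.107])
print(bot.read_state()['joint_positions'].round(1))
for n in('scene','top'):
  c=bot.capture(n);cv2.imwrite('pics/%s17.png'%n,c['img'][:,:,::-1])
"
```

```text
time_s: 21.62
position: [0.5274, -0.1286, 0.3183]
tcp_rot: [[0.275, -0.002, 0.962], [-0.962, 0.001, 0.275], [-0.002, -1.0, -0.002]]
force: [-0.0, -0.9, -0.1]
opening: 1.001
t 21.62 pos [ 0.5274 -0.1286  0.3183] open 1.001 F [-0.  -0.9 -0.1] y [-0.0019  0.0013 -1.    ] z [ 0.9615  0.2747 -0.0015]
tool shift cm [ 0.22 21.12  0.18] dist 21.13
[-25.5  22.1  92.1   0.   65.9 -41.5]
```

View pics/scene17.png

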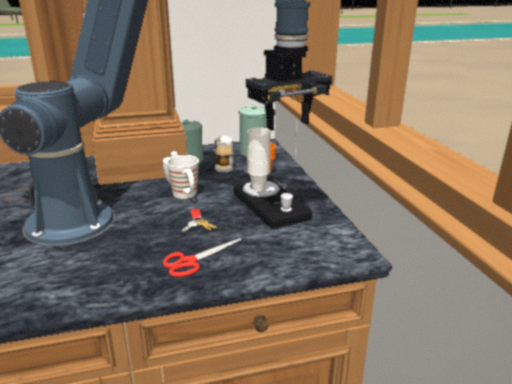

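View pics/top17.png

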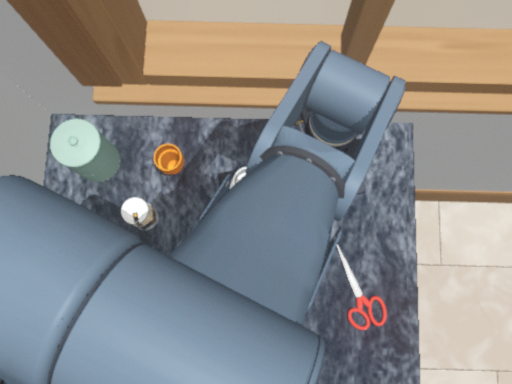

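Nothing near the arm; stack (259,160) is clear of the gripper. Lowering over the knob.

```bash
python3 -m pendant '[[[0.1,1,0.1],[0,0,0],0],[[0.1,2,0.1],[0,0,0],0],[[0,2.5,0],[0,0,0],0],[[0,2.5,0],[0,0,0],0],[[0,2.5,0],[0,0,0],0],[[0,2.5,0],[0,0,0],0],[[0,1.5,0],[0,0,0],0],[[0,0.5,0],[0,0,0],0],[[0,0,0],[0,0,0],0],[[0,0,0],[0,0,0],0]]'
python3 -c "
from h import *
to([.5293,-.13,.107])
c=bot.capture('scene')
cv2.imwrite('pics/s18.png',cv2.resize(c['img'][60:240,190:370,::-1],None,fx=3.3,fy=3.3,interpolation=cv2.INTER_CUBIC))
print(arc(c,[.5293,-.13,.069],.014))
"
```

```text
time_s: 22.55
position: [0.5306, -0.1309, 0.1693]
tcp_rot: [[0.277, 0.0, 0.961], [-0.961, -0.0, 0.277], [0.0, -1.0, 0.0]]
force: [-0.2, -0.8, -0.2]
opening: 1.001
t 22.55 pos [ 0.5306 -0.1309  0.1693] open 1.001 F [-0.2 -0.8 -0.2] y [ 2.e-04 -0.e+00 -1.e+00] z [9.609e-01 2.768e-01 2.000e-04]
tool shift cm [-0.12  6.23 -0.1 ] dist 6.23
(array([ 0.5278, -0.1327,  0.069 ]), 60, 0.00186, array([ 0.5283, -0.1313,  0.0129]))
```

View pics/s18.png

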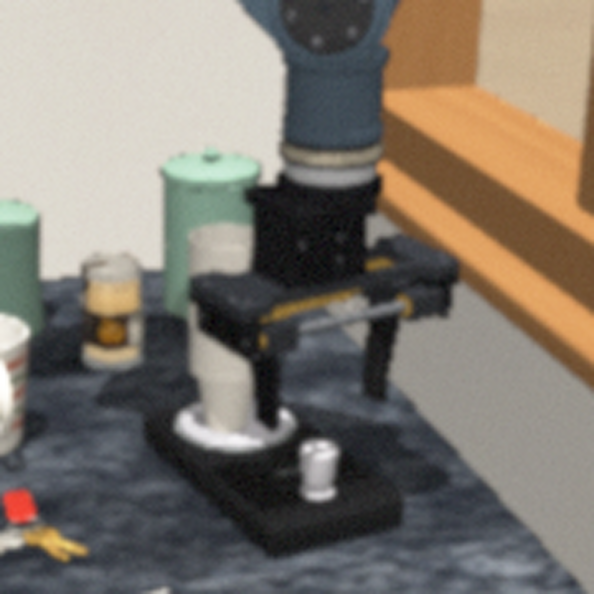

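Fingers straddle the knob (crop 320,455), stack behind untouched. Down, grip.

```bash
python3 -m pendant '[[[-0.1,1,-0.1],[0,0,0],0],[[0,1.5,0],[0,0,0],0],[[0,1.5,0],[0,0,0],0],[[0,1.2,0],[0,0,0],0],[[0,0.7,0],[0,0,0],0],[[0,0.2,0],[0,0,0],0],[[0,0,0],[0,0,0],0],[[0,0,0],[0,0,0],0]]'
python3 -c "
from h import *
to([.5293,-.13,.107])"
python3 -m pendant '[[[0,0,0],[0,0,0],0.2],[[0,0,0],[0,0,0],0.4],[[0,0,0],[0,0,0],0.55],[[0,0,0],[0,0,0],0.6],[[0,0,0],[0,0,0],0.65],[[0,0,0],[0,0,0],0.7],[[0,0,0],[0,0,0],0.75],[[0,0,0],[0,0,0],0.8],[[0,0,0],[0,0,0],1],[[0,0,0],[0,0,0],1],[[0,0,0],[0,0,0],1],[[0,0,0],[0,0,0],1]]'
python3 -c "
from h import *
to([.5293,-.13,.107])
c=bot.capture('scene')
cv2.imwrite('pics/s19.png',cv2.resize(c['img'][60:240,190:370,::-1],None,fx=3.3,fy=3.3,interpolation=cv2.INTER_CUBIC))"
```

```text
time_s: 23.27
position: [0.5295, -0.1302, 0.1088]
tcp_rot: [[0.277, 0.001, 0.961], [-0.961, -0.001, 0.277], [0.001, -1.0, 0.001]]
force: [0.2, -0.2, 0.9]
opening: 0.999
t 23.27 pos [ 0.5295 -0.1302  0.1088] open 0.999 F [ 0.2 -0.2  0.9] y [ 1.1e-03 -5.0e-04 -1.0e+00] z [9.608e-01 2.773e-01 9.000e-04]
tool shift cm [-0.03  0.18 -0.01] dist 0.18
time_s: 24.27
position: [0.5305, -0.1298, 0.1084]
tcp_rot: [[0.277, 0.003, 0.961], [-0.961, 0.0, 0.277], [0.001, -1.0, 0.003]]
force: [4.2, 3.0, -0.9]
opening: 0.292
t 24.27 pos [ 0.5305 -0.1298  0.1084] open 0.292 F [ 4.2  3.  -0.9] y [ 0.0032  0.     -1.    ] z [0.9609 0.2768 0.0031]
tool shift cm [-0.01  0.14 -0.13] dist 0.19
```

View pics/s19.png

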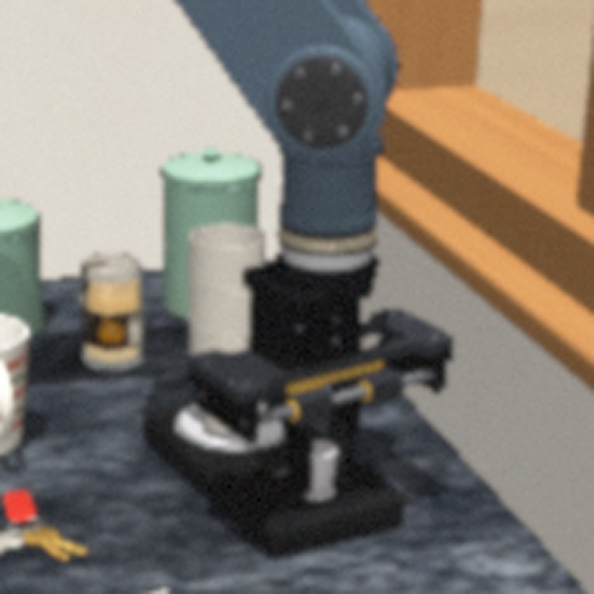

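Gripped at 25 mm width. Pull up.

```bash
python3 -m pendant '[[[0,-0.2,0],[0,0,0],1],[[0,-0.2,0],[0,0,0],1],[[0,-0.2,0],[0,0,0],1],[[0,-0.2,0],[0,0,0],1],[[0,-0.2,0],[0,0,0],1],[[0,-0.2,0],[0,0,0],1],[[0,0,0],[0,0,0],1]]'
python3 -m pendant '[[[0,-0.15,0],[0,0,0],1],[[0,0,0],[0,0,0],1],[[0,-0.1,0],[0,0,0],1],[[0,0,0],[0,0,0],1],[[0,0,0],[0,0,0],1]]'
```

```text
time_s: 24.9
position: [0.5305, -0.1298, 0.1203]
tcp_rot: [[0.277, 0.003, 0.961], [-0.961, -0.0, 0.277], [0.001, -1.0, 0.003]]
force: [4.1, 3.9, -2.1]
opening: 0.296
time_s: 25.32
position: [0.5305, -0.1298, 0.1224]
tcp_rot: [[0.277, 0.003, 0.961], [-0.961, 0.0, 0.277], [0.001, -1.0, 0.003]]
force: [5.1, 2.5, -5.0]
opening: 0.288
```

```bash
python3 -m pendant '[[[0,-0.1,0],[0,0,0],1],[[0,0,0],[0,0,0],1],[[0,0,0],[0,0,0],1]]'
python3 -m pendant '[[[0,-0.1,0],[0,0,0],1],[[0,0,0],[0,0,0],1],[[0,0,0],[0,0,0],1]]'
```

```text
time_s: 25.57
position: [0.5305, -0.1297, 0.1225]
tcp_rot: [[0.277, 0.003, 0.961], [-0.961, 0.0, 0.277], [0.0, -1.0, 0.003]]
force: [5.8, 2.0, -10.8]
opening: 0.295
time_s: 25.82
position: [0.5305, -0.1298, 0.1226]
tcp_rot: [[0.277, 0.002, 0.961], [-0.961, 0.001, 0.277], [0.0, -1.0, 0.002]]
force: [7.4, 1.3, -17.6]
opening: 0.29
```

At the upper stop (14.2 mm, force building to 17.6 N). Relax a little, open, retreat.

```bash
python3 -m pendant '[[[0,0.15,0],[0,0,0],1],[[0,0,0],[0,0,0],1],[[0,0,0],[0,0,0],0.65],[[0,0,0],[0,0,0],0.5],[[0,0,0],[0,0,0],0.3],[[0,0,0],[0,0,0],0],[[0,0,0],[0,0,0],0],[[0,0,0],[0,0,0],0],[[0,0,0],[0,0,0],0]]'
python3 -m pendant '[[[0,-1,0],[0,0,0],0],[[0,-2,0],[0,0,0],0],[[0,-2.5,0],[0,0,0],0],[[0,-2.5,0],[0,0,0],0],[[0,-2.5,0],[0,0,0],0],[[0,-2.5,0],[0,0,0],0],[[0,-2.5,0],[0,0,0],0],[[0,-2.5,0],[0,0,0],0],[[0,-2,0],[0,0,0],0],[[0,0,0],[0,0,0],0],[[0,0,0],[0,0,0],0],[[0,0,0],[0,0,0],0]]'
python3 -c "
from h import *
to([.5293,-.13,.33])
c=bot.capture('scene')
cv2.imwrite('pics/s20.png',cv2.resize(c['img'][90:240,200:360,::-1],None,fx=3.9,fy=3.9,interpolation=cv2.INTER_CUBIC))
for z in(.069,.083):print(z,arc(c,[.5293,-.13,z],.014))
for z in(.122,.16,.198):
  for sp in (95,60):
   try:print(z,arc(c,[.492,-.002,z],.03,span=sp))
   except Exception as e:print(e)"
```

```text
time_s: 26.57
position: [0.529, -0.1302, 0.1234]
tcp_rot: [[0.277, -0.0, 0.961], [-0.961, -0.0, 0.277], [0.0, -1.0, -0.0]]
force: [0.3, -0.2, 0.4]
opening: 0.719
time_s: 27.57
position: [0.5284, -0.1297, 0.3227]
tcp_rot: [[0.277, -0.001, 0.961], [-0.961, 0.001, 0.277], [-0.001, -1.0, -0.001]]
force: [-0.7, -0.1, 0.2]
opening: 0.995
t 27.57 pos [ 0.5284 -0.1297  0.3227] open 0.995 F [-0.7 -0.1  0.2] y [-1.4e-03  7.0e-04 -1.0e+00] z [ 0.9608  0.2773 -0.0011]
tool shift cm [ 0.05 -0.73  0.08] dist 0.74
0.069 (array([ 0.5314, -0.1199,  0.069 ]), 28, 0.00118, array([ 0.5318, -0.1193,  0.0148]))
0.083 (array([ 0.5291, -0.1308,  0.083 ]), 60, 0.00176, array([ 0.5294, -0.1299,  0.0134]))
0.122 (array([0.49  , 0.0007, 0.122 ]), 32, 0.00212, array([0.4912, 0.0047, 0.0284]))
0.122 (array([0.4895, 0.0052, 0.122 ]), 17, 0.00134, array([0.4927, 0.0162, 0.026 ]))
0.16 (array([0.4996, 0.0113, 0.16  ]), 29, 0.00189, array([0.5003, 0.0146, 0.0284]))
0.16 (array([0.5003, 0.014 , 0.16  ]), 18, 0.00099, array([0.5016, 0.0185, 0.0278]))
0.198 (array([0.493 , 0.0025, 0.198 ]), 15, 0.00145, array([ 0.4945, -0.0057,  0.035 ]))
0.198 (array([ 0.4986, -0.0023,  0.198 ]), 10, 0.00151, array([0.5137, 0.0176, 0.0071]))
```

View pics/s20.png

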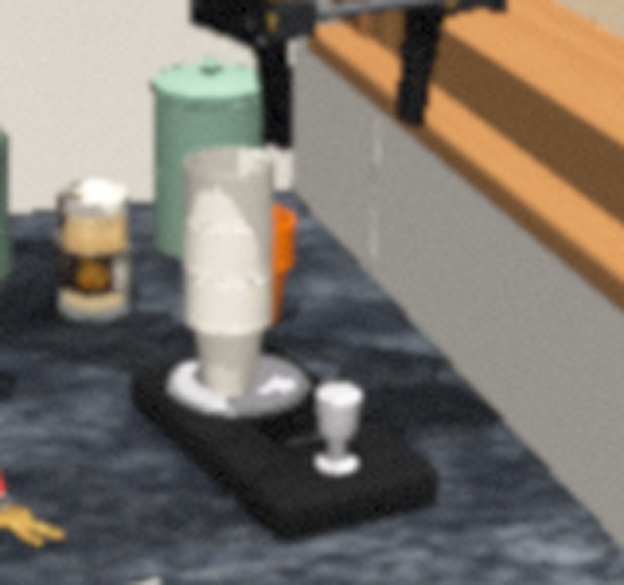

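Knob top now fits at height 0.083 m (crop 338,390, stem showing), the three bands are equally spaced and in line, and the honey jar hasn't moved. Handing in.

```bash
python3 -c "
from rig import bot
print(bot.hand_in())"
```

```text
the job is handed in; nothing more can be done
None
```

I nested both loose white cups in the cup on the warmer, pulled the knob up to its stop, let go and backed the gripper off. I then handed the job in, about 28 s into the 64 s allowed; no verdict is reported.

- **Cups:** Each was lowered slowly and released once it carried 4 to 6 N, at most 0.2 mm from the computed height for fully home. The last picture shows the stack straight on the plate with its bands evenly spaced.
- **Knob:** It rose 14.2 mm, then the pull force built to about 18 N, so it was at the stop. In the last picture its top fits a height of 83 mm, which is fully out.
- **Honey jar:** It stayed where it was, and nothing was tipped or dropped that I could see.
- **Checks that failed or disagreed:**
  - My circle fits to the finished stack's rims in the last picture were unusable. White cups against other white cups gave up to 16 mm of scatter.
  - Nesting therefore rests on the forces, the heights and the silhouette, not on a direct measurement of the axes.
  - The two cameras differed by 1 to 3 mm. The arm hid the stack from the top camera, so I aligned the cups with the scene camera alone.

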